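# Send a sample vial round the bend of the transfer track

### The arm

A 7-joint arm with a two-finger parallel gripper is mounted at the origin on a cart in front of the work surface, level with it; the furniture and walls round the work are solid. World frame = base frame: x ahead of the robot, y to its left, z up, the work surface at z = 0. Lengths are in m, angles in degrees, forces in N, time in s.
With the tool pointing down it reaches from about 0.4 to 0.9 m from the base axis. Payload 5.5 kg.
Tool frame: the origin (TCP) lies midway between the tips of the shut fingers; the grasp point (between the pads) lies 19 mm behind it (robot.pinch_z is the distance from the TCP to the grasp point, in m); z points along the fingers, y is the line along which they close (so a half turn about z gives the same grasp; the last joint's range is limited). The gripper opens to 92 mm and grips with 3 to 60 N. Pads are 19 mm wide; open, the fingers measure 130 mm over their backs; the gripper's body (75 mm by 190 mm) begins 47 mm behind the grasp point.
Start: joints at [-49.95, 28.699, -24.465, 88.831, 12.651, 65.22, -12.049], TCP at [0.274, 0.589, 0.227] pointing down, gripper open.
Joint ranges: [-164.97, 164.97], [-17.58, 116.51], [-87.97, 89.64], [11.32, 138.91], [-80.73, 260.73], [10.89, 115.49], [-147.41, 147.41]. Speed limits (degrees/s): [147.25, 147.25, 180, 180, 180, 180, 180].

### API

Orientations are given as a 3x3 rotation matrix whose columns are the frame's x, y, z axes.
In Python, from workcell import robot, viewer gives the robot as it stands.
- The arm moves only by the shell command python3 -m handwheel 'ROWS' [FORCE]. ROWS is text: rows parted by semicolons, each of 7 numbers parted by spaces: the shift along the tool's x, y, z in mm, then the turn, a rotation vector about the tool's x, y, z in rad, then the opening, from 0 (shut) to 1 (fully open). A call has 1 to 8 rows; each row is the pose to reach, as a shift and turn from the pose commanded when the call began, along the tool's axes at that moment; what a row does not reach only later rows make up. A row lasts 1/10 s, in which the tool goes at most 50 mm and 8.59 degrees, less where a joint would pass 70% of its speed; a pose out of reach is approached as far as the arm can. A call with a gripper value outside its range is refused whole. The fingers move at their own pace and stop on an object; FORCE is the grip in N (left out, the last holds). Time passes only in rows, so rows that repeat a pose let the fingers close. It gives the time, the measured TCP pose, the force, the opening and the grip force at its end, in the units of the state.
- robot.state(): the state, without advancing time (a new reading comes with each control period).
- viewer.camera(name): name is "scene" or "top"; returns a dict with "img" (420x560x3 uint8, red, green, blue), "fx", "fy", "cx", "cy" (pixels), "k1" (the pictures are not rectified: a ray, as slopes to the right and down, at radius r is drawn at 1 + k1 r^2 times it, then the intrinsics apply), "rvec" (rotation vector, rad) and "tvec" (3), from world to camera coordinates, as OpenCV has them. Camera axes: x right, y down, z forward; pixel columns grow to the right and rows downward; lengths in m; the calibration is good to about 2 mm. A picture is of the moment at which its call begins. There is no depth.
- robot.sign_off(): hands the job in; it is judged then, once.
The state is a dict: "time": time; "joints": joint angles; "joint_velocities": joint speeds; "tau": joint torques, N m; "ee_pos": TCP position; "tool_rot": TCP orientation; "ft_force": force on the tool from outside, world axes, zero at the start; "torque": the same for the moment, N m; "width": finger opening in m; "grip_force": force on a finger pad.
Only numpy, scipy, OpenCV 4.12 (cv2) and the standard library are available. Lean on these libraries where they do the work, as an engineer would, in place of code of your own. Each camera call takes 0.05 s, during which the arm holds its last target. There are 200 camera calls.

### The job

Put the white-capped vial into the blue cup of the steel carrier that waits at the start of the transfer track; then slide the carrier by its blue post along the track, round the bend, past the orange spring roller and up against the buffer plate of the black end stop; press it on firmly there with about 12 newtons, and let go, leaving it at the stop. Keep the vial upright, never lift the carrier out of its channel, never let it bear on the track or the stop with more than 25 newtons, and leave the black-capped vial alone.

Things in the scene. Friction and masses are not known exactly. Their poses are not given: they have to be found in the camera images.
- white_vial: glass sample vial with white screw cap, body diameter 27 mm, 56 mm tall (cap: top 10 mm, diameter 22 mm), 40 g, standing on the worktop in the inner corner of the L-shaped track; a microscope some 0.4 m tall stands to its left (+y): pass over it high. Origin at the middle of its underside, z up
- black_vial: same vial with a black cap, a bystander standing on the worktop 65 mm or more from the white one, along the x direction of the track's frame; origin at the middle of its underside
- track: fixed L-shaped white plate, 6 mm thick, with guide walls to 24 mm above the worktop and a slippery channel 43.5 mm wide (friction about 0.2). Origin: bend's centre of curvature, worktop level, z up. Channel centreline in this frame (mm): along +x at y=70 from x=-124 (closed end) to x=0; quarter circle of radius 70 about the origin, turning right, to (70, 0); then along -y at x=70 to the end stop
- roller (a point): orange spring roller, diameter 12 mm, on the outer wall of the last straight (y = -60 mm in the track's frame), sticking 6.5 mm into the channel; the point is where it enters, on the wall's face. The carrier's front disc needs several newtons to get past it; then the roller sits beside the carrier's waist and the carrier runs freely again
- end_stop: fixed black end stop block across the end of the channel, 42 mm wide, 32 mm high, red clamp knob on top (to 45 mm). Origin: foot of the middle of its face, on the channel floor; +y points out of the face, back towards the bend. From the face stands a buffer plate (26 mm wide, 26 mm high) on a screw, screwed out 3 to 19 mm, set anew each time and not measured, rigid: the carrier's nose meets it
- carrier: steel carrier, about 0.5 kg, 104 mm long: two discs of diameter 40 mm, 16 mm high, 64 mm apart, joined by an 18 mm waist; stands on the channel floor (6 mm above the worktop), 1.75 mm play either side. Origin: underside of the rear disc, on the axis of its upright blue post (diameter 14 mm, top 66 mm above the origin). +x points to the front disc, which carries a blue cup; z up
- cup_floor (a point): middle of the cup's floor on the front disc, 64 mm ahead of the post and 16 mm above the carrier's underside; cup inner diameter 31 mm, rim 16 mm above this point, outer diameter 39 mm
- carrier_nose (a point): foremost point of the front disc, 84 mm ahead of the post axis, 8 mm above the underside; it is what meets the buffer plate of the end stop
There are look-alikes about, which are no part of the job. Leave any yellow look-alike of the white_vial alone. Leave any yellow look-alike of the carrier alone.

How it is judged (in metres and radians):
On the way, in this order (a step that is already met when the one before it is completed fails the run):
1. the white-capped vial stands in the carrier's cup, let go, with the carrier still in the first straight (horizontal distance between white_vial and cup_floor below 0.006 m and z of white_vial in the frame of cup_floor below 0.004 m and angle between white_vial's own z axis and vertical below 0.15 rad and contact force between the fingers and white_vial below 0.1 N and x of carrier in the frame of track below -0.03 m), for 0.2 s.
2. the carrier is pressed against the buffer of the end stop with more than 8 N (contact force between carrier and end_stop above 8 N), for 0.1 s.
At the end, for the whole second after the job is handed in: the carrier stands at rest on the channel floor past the roller, its nose within 23 mm of the face of the end stop's block (buffer out 3 to 19 mm), and the white-capped vial stands upright (0.15 rad) in the cup, within 6 mm of its middle and 4 mm of its floor (horizontal distance between white_vial and cup_floor below 0.006 m and z of white_vial in the frame of cup_floor below 0.004 m and angle between white_vial's own z axis and vertical below 0.15 rad and y of carrier_nose in the frame of end_stop below 0.023 m and z of carrier in the frame of track below 0.009 m and angle between carrier's own z axis and vertical below 0.05 rad and linear speed of carrier below 0.01 m/s and linear speed of white_vial below 0.02 m/s); the robot touches nothing.
It fails at once if the carrier bears on the track with more than 25 N (contact force between carrier and track above 25 N).
It fails at once if the carrier bears on the end stop with more than 25 N (contact force between carrier and end_stop above 25 N).
It fails at once if the carrier is lifted more than 6 mm off the channel floor (z of carrier in the frame of track above 0.012 m).
It fails at once if the white-capped vial tips by more than 0.5 rad (angle between white_vial's own z axis and vertical above 0.5 rad).
It fails at once if the black-capped vial is moved by more than 20 mm (distance of black_vial from where it was at the start of the episode above 0.02 m).
It also fails if it takes over 72 s, if anything falls off the work surface, if the arm or the gripper's body presses on something with over 40 N, if the wrist force passes 120 N, or if a joint passes its speed limit or range.

## Working session

There is one attempt and no reset: what is moved stays moved. The work goes in short steps, Python scripts to look and compute and a shell command to move; the robot and the scene stay as the last step left them, time stands still between calls to the robot, and variables do not carry over. Pictures are saved under pics/ and viewed, at most 10 in all, crops included, and the job is handed in when it is done.

```bash
mkdir -p pics; ls; python3 - <<'E'
from workcell import robot, viewer
import cv2,pickle
for n in("scene","top"):
    c=viewer.camera(n); pickle.dump(c,open(f"{n}.pkl","wb")); cv2.imwrite(f"pics/{n}0.png",c["img"][:,:,::-1]); print({k:v for k,v in c.items() if k!="img"})
s=robot.state(); print(s["time"],s["ee_pos"],s["tool_rot"],s["width"],s["ft_force"])
E
```

```text
pics
{'fx': 522.4952741493048, 'fy': 522.4952741493048, 'cx': 283.0854915321164, 'cy': 207.14617025401384, 'k1': -0.20045100628032111, 'rvec': array([ 1.22287075, -2.43954987,  0.86343373]), 'tvec': array([-0.03158108,  0.47797549,  0.55095851])}
{'fx': 401.9537560486446, 'fy': 401.9537560486446, 'cx': 282.90235393834377, 'cy': 211.132390611506, 'k1': -0.037156385434769186, 'rvec': array([ 2.11399997, -2.15754242,  0.21030813]), 'tvec': array([-0.36772081,  0.4504033 ,  0.80490655])}
0.1 [0.27415564 0.58865602 0.22576819] [[-9.06546266e-01  4.22105697e-01 -8.05238455e-04]
 [ 4.22106460e-01  9.06544901e-01 -1.57485811e-03]
 [ 6.52282373e-05 -1.76757809e-03 -9.99998436e-01]] 0.09198478255332905 [-0.03877334  0.53401435  0.03146626]
```

View pics/scene0.png

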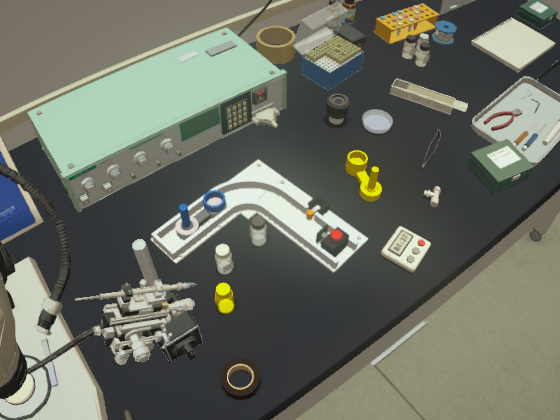

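View pics/top0.png

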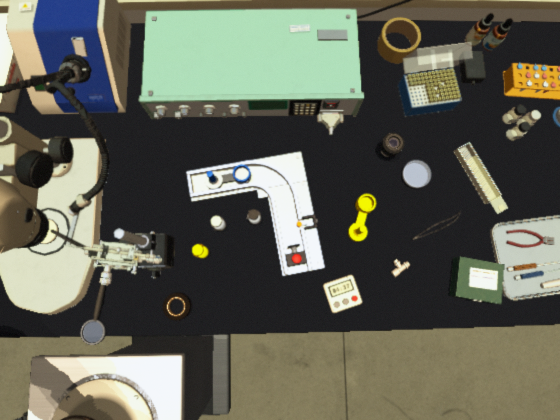

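Candidates for the white vial, scene / top pixels:
- (224,258) / (217,223): white cap, in the track's inner corner. This is my choice.
- (258,230) / (253,216): black cap, the bystander.
- (224,297) / (200,251): yellow look-alike.
- (422,50) / (515,120): far vials, unrelated.

The carrier is the one with the blue post, scene (185,218) / top (212,177). The yellow one at (371,185) / (360,225) is the look-alike.

```bash
cat > h.py <<'E'
import numpy as np,cv2,pickle
def K(c): return np.array([[c["fx"],0,c["cx"]],[0,c["fy"],c["cy"]],[0,0,1.]]),np.array([c["k1"],0,0,0.])
def ray(c,px):
    k,d=K(c); R=cv2.Rodrigues(c["rvec"])[0]
    p=cv2.undistortPoints(np.array(px,float).reshape(-1,1,2),k,d).reshape(-1,2)
    v=np.c_[p,np.ones(len(p))]@R; return -R.T@c["tvec"],v
def plane(c,px,z):
    o,v=ray(c,px); return o+v*((z-o[2])/v[:,2])[:,None]
def proj(c,P):
    k,d=K(c); return cv2.projectPoints(np.array(P,float).reshape(-1,1,3),c["rvec"],c["tvec"],k,d)[0].reshape(-1,2)
def tri(c1,p1,c2,p2):
    A=[];b=[]
    for c,p in((c1,p1),(c2,p2)):
        o,v=ray(c,p); v=v[0]/np.linalg.norm(v[0]); M=np.eye(3)-np.outer(v,v); A.append(M); b.append(M@o)
    A=np.vstack(A);b=np.hstack(b); x=np.linalg.lstsq(A,b,rcond=None)[0]; return x,np.linalg.norm(A@x-b)
def blobs(c,lo,hi,box,amin=8):
    hsv=cv2.cvtColor(c["img"],cv2.COLOR_RGB2HSV); m=cv2.inRange(hsv,lo,hi); x0,y0,x1,y1=box
    k=np.zeros_like(m); k[y0:y1,x0:x1]=m[y0:y1,x0:x1]
    n,l,s,ce=cv2.connectedComponentsWithStats(k)
    return [(s[i].tolist(),ce[i].round(1).tolist()) for i in range(1,n) if s[i][4]>=amin],k
E
python3 - <<'E'
from h import *
S=pickle.load(open("scene.pkl","rb"));T=pickle.load(open("top.pkl","rb"))
print(proj(T,[[.274,.589,.227],[0.3,0,0]]),proj(S,[[.274,.589,.227]]))
for n,c,b in(("S",S,(150,150,370,310)),("T",T,(180,140,330,280))):
    print(n,"blue",blobs(c,(100,100,50),(125,255,255),b)[0]); print("red",blobs(c,(0,150,100),(6,255,255),b)[0],blobs(c,(174,150,100),(180,255,255),b)[0]); print("or",blobs(c,(8,150,120),(20,255,255),b,3)[0])
    print("white",blobs(c,(0,0,170),(180,60,255),b,15)[0])
a=cv2.resize(S["img"][150:280,140:380],(800,433),interpolation=2); b=cv2.resize(T["img"][145:285,180:330],(600,560),interpolation=2)
cv2.imwrite("pics/cs.png",a[:,:,::-1]);cv2.imwrite("pics/ct.png",b[:,:,::-1])
E
```

```text
[[-283.05435561  300.50660435]
 [ 109.05361577  283.24306296]] [[1049.13580615 -298.03452789]]
S blue [([203, 190, 22, 22, 259], [213.4, 200.2]), ([179, 204, 11, 23, 168], [184.2, 214.6])]
red [([331, 230, 11, 11, 97], [336.1, 234.6])] []
or [([307, 209, 6, 6, 18], [309.3, 212.3])]
white [([210, 160, 103, 48, 1265], [268.4, 181.3]), ([152, 188, 216, 84, 4635], [264.4, 223.7]), ([188, 195, 16, 15, 69], [195.2, 202.3]), ([207, 198, 15, 8, 91], [214.1, 201.3]), ([312, 205, 8, 7, 32], [315.9, 207.9]), ([252, 229, 13, 11, 94], [258.2, 234.4]), ([155, 243, 12, 11, 16], [160.1, 247.7]), ([216, 244, 13, 12, 132], [222.1, 249.4]), ([217, 257, 13, 11, 82], [223.4, 262.1]), ([150, 280, 40, 11, 172], [165.8, 285.6]), ([150, 292, 15, 10, 88], [156.1, 296.1]), ([167, 298, 27, 12, 188], [181.4, 303.9])]
T blue [([233, 165, 18, 18, 103], [240.8, 173.1]), ([207, 171, 9, 11, 59], [210.7, 175.9])]
red [([292, 254, 10, 10, 80], [296.5, 258.2])] []
or [([297, 224, 3, 3, 4], [297.8, 225.2])]
white [([186, 152, 139, 124, 6166], [273.5, 202.6]), ([235, 168, 14, 12, 126], [241.5, 173.4]), ([211, 216, 13, 13, 123], [216.9, 221.8]), ([250, 216, 10, 6, 23], [255.3, 219.6])]
```

View pics/cs.png

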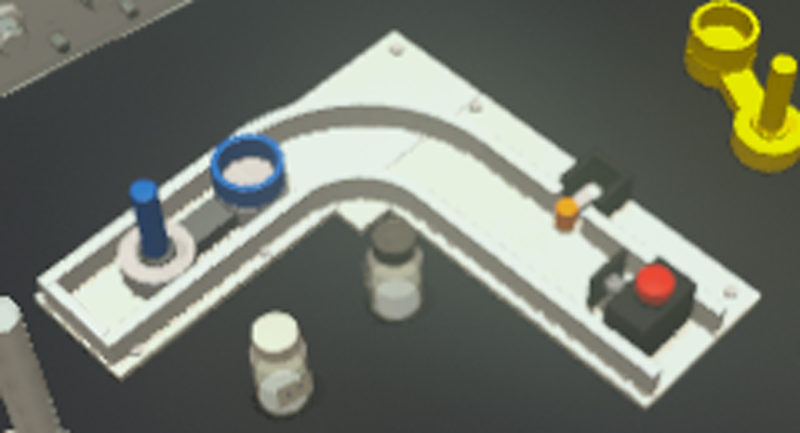

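View pics/ct.png

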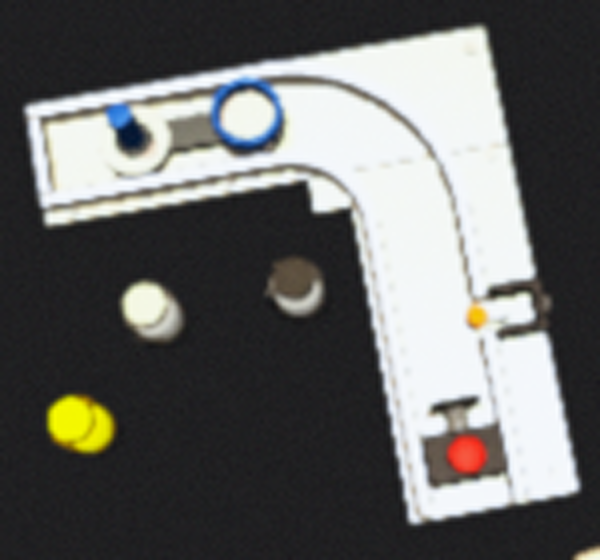

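```bash
python3 - <<'E'
from h import *
np.set_printoptions(precision=4,suppress=True)
S=pickle.load(open("scene.pkl","rb"));T=pickle.load(open("top.pkl","rb"))
s=lambda x,y:[x/3.333+140-.35,y/3.333+150-.35]; t=lambda x,y:[x/4+180-.4,y/4+145-.4]
F=dict(cap=((275,330),(147,304),.056),blackcap=((394,236),(294,278),.056),post=((145,187),(120,113),.072),cup=((248,165),(247,114),.038),knob=((656,284),(466,453),.045),roller=((567,207),(477,315),.024),
 farcorner=((393,31),(487,28),.006),rcorner=((759,295),(578,492),.006),botcorner=((645,407),(411,523),.006))
for n,(a,b,z) in F.items():
    P,e=tri(S,s(*a),T,t(*b)); print(n,P,"err",round(e,4),"S",plane(S,s(*a),z)[0][:2],"T",plane(T,t(*b),z)[0][:2])
E
```

```text
cap [ 0.4225 -0.2394  0.0585] err 0.0007 S [ 0.4237 -0.2404] T [ 0.4233 -0.2386]
blackcap [ 0.4345 -0.3153  0.0586] err 0.001 S [ 0.4355 -0.3168] T [ 0.4354 -0.3147]
post [ 0.5189 -0.2279  0.0763] err 0.0017 S [ 0.5212 -0.2299] T [ 0.521  -0.2262]
cup [ 0.5281 -0.2896  0.0391] err 0.0008 S [ 0.5284 -0.2903] T [ 0.5289 -0.2891]
knob [ 0.3424 -0.4027  0.0501] err 0.0023 S [ 0.3436 -0.4066] T [ 0.344  -0.4019]
roller [ 0.4181 -0.4114  0.0254] err 0.0013 S [ 0.4181 -0.4128] T [ 0.419  -0.4109]
farcorner [ 0.5859 -0.4221  0.0072] err 0.0005 S [ 0.5871 -0.4225] T [ 0.586  -0.4224]
rcorner [ 0.3239 -0.4633  0.0102] err 0.0003 S [ 0.3256 -0.4659] T [ 0.3242 -0.4637]
botcorner [ 0.3091 -0.3737  0.009 ] err 0.001 S [ 0.3097 -0.3756] T [ 0.3096 -0.3733]
```

```bash
R='0 0 -285 0 0 0 0.55'; python3 -m handwheel '0 0 -285 0 0 0 0.55;0 0 -285 0 0 0 0.55;0 0 -285 0 0 0 0.55;0 0 -285 0 0 0 0.55;0 0 -285 0 0 0 0.55;0 0 -285 0 0 0 0.55;0 0 -285 0 0 0 0.55;0 0 -285 0 0 0 0.55'
cat > st.py <<'E'
# usage: st.py X Y Z YAWdeg -> shift (mm) and turn about tool z (rad) that lead there
import sys,numpy as np
from workcell import robot
s=robot.state(); R=np.array(s["tool_rot"]); p=np.array(s["ee_pos"]); np.set_printoptions(precision=4,suppress=True)
yaw=np.degrees(np.arctan2(R[1,1],R[0,1]))
print("t",round(s["time"],2),"p",p,"yaw(y)",round(yaw,2),"tilt z",R[:,2],"j",np.round(s["joints"],1),"w",round(s["width"],4),"F",np.round(s["ft_force"],2),"grip",round(s["grip_force"],1))
a=list(map(float,sys.argv[1:]))
for i in range(0,len(a),4):
    print("shift mm",np.round(R.T@(np.array(a[i:i+3])-p)*1000,1),"turn",round(np.radians(yaw-a[i+3]),4))
E
python3 st.py .45 .3 .51 0 .4235 -.24 .51 -81
```

```text
time: 0.9
ee_pos: [0.2743, 0.5895, 0.5122]
tool_rot: [[-0.907, 0.422, 0.0], [0.422, 0.907, 0.001], [0.0, 0.001, -1.0]]
ft_force: [0.2, 0.1, -0.2]
width: 0.0509
grip_force: 0.0
t 0.9 p [0.2743 0.5895 0.5122] yaw(y) 65.04 tilt z [ 0.0004  0.0011 -1.    ] j [-51.5  22.8 -25.6  61.2   9.8  97.9  -8.9] w 0.0509 F [ 0.19  0.13 -0.18] grip 0.0
shift mm [-281.5 -188.3    1.9] turn 1.1352
shift mm [-485.3 -689.1    1.3] turn 2.5489
```

```bash
python3 -m handwheel '-40 -27 0 0 0 0.14 0.55;-80 -54 0 0 0 0.28 0.55;-120 -80 0 0 0 0.42 0.55;-160 -107 0 0 0 0.56 0.55;-200 -134 0 0 0 0.7 0.55;-240 -160 0 0 0 0.84 0.55;-281 -188 0 0 0 0.98 0.55;-281 -188 0 0 0 1.1 0.55' >/dev/null
python3 st.py .48 .0 .51 -60 .4235 -.24 .51 -81
```

```text
t 1.7 p [0.4543 0.2914 0.5096] yaw(y) 0.89 tilt z [-0.0007 -0.0059 -1.    ] j [-28.5   8.3  -8.4  78.6   1.4  93.5 -35.9] w 0.0506 F [ 0.44 -0.33 -0.96] grip 0.0
shift mm [-291.8   21.2    1.3] turn 1.0627
shift mm [-530.8  -39.1    2.7] turn 1.4292
```

```bash
python3 -m handwheel '-40 3 0 0 0 0.13 0.55;-80 6 0 0 0 0.26 0.55;-120 9 0 0 0 0.4 0.55;-160 12 0 0 0 0.53 0.55;-200 15 0 0 0 0.66 0.55;-240 18 0 0 0 0.8 0.55;-290 21 0 0 0 0.93 0.55;-290 21 0 0 0 1.06 0.55' >/dev/null
python3 st.py .4235 -.24 .51 -81
```

```text
t 2.5 p [0.4803 0.0026 0.5099] yaw(y) -59.76 tilt z [-0.0031 -0.0035 -1.    ] j [-11.7   1.    8.2  86.4   0.1  92.8 -63.2] w 0.0501 F [ 0.38 -0.37  0.13] grip 0.0
shift mm [-171.2  181.     0.9] turn 0.3707
```

```bash
python3 -m handwheel '-28 30 0 0 0 0.06 0.55;-57 60 0 0 0 0.12 0.55;-85 90 0 0 0 0.19 0.55;-114 120 0 0 0 0.25 0.55;-142 150 0 0 0 0.31 0.55;-171 181 0 0 0 0.37 0.55;-171 181 0 0 0 0.37 0.55;-171 181 0 0 0 0.37 0.55' >/dev/null
python3 st.py .4235 -.24 .13 -81
```

```text
t 3.3 p [ 0.4277 -0.233   0.5099] yaw(y) -80.09 tilt z [-0.0032  0.0014 -1.    ] j [  3.2   1.5  23.   86.   -0.6  92.8 -53.9] w 0.0502 F [ 0.76  0.82 -0.45] grip 0.0
shift mm [ -4.2   6.9 379.9] turn 0.0159
```

```bash
python3 -m handwheel '0 0 50 0 0 0 0.55;0 0 100 0 0 0 0.55;0 0 150 0 0 0 0.55;0 0 200 0 0 0 0.55;0 0 250 0 0 0 0.55;0 0 300 0 0 0 0.55;0 0 350 0 0 0 0.55;0 0 395 0 0 0 0.55' >/dev/null
python3 -m handwheel '0 0 0 0 0 0 0.55;0 0 0 0 0 0 0.55;0 0 0 0 0 0 0.55'>/dev/null
python3 st.py .4235 -.24 .022 -81
python3 - <<'E'
from workcell import robot, viewer
import cv2,pickle
ims=[]
for n in("scene","top"):
    c=viewer.camera(n); pickle.dump(c,open(f"{n}1.pkl","wb")); ims.append(c["img"])
a=cv2.resize(ims[0][120:290,130:330],None,fx=2,fy=2); b=cv2.resize(ims[1][140:310,140:340],None,fx=2,fy=2)
import numpy as np; cv2.imwrite("pics/v1.png",np.hstack([a,b])[:,:,::-1])
E
```

```text
t 4.4 p [ 0.4305 -0.2326  0.1189] yaw(y) -79.87 tilt z [ 0.0034 -0.0009 -1.    ] j [  7.3  19.8  21.2 118.3 -10.3  43.4 -45. ] w 0.0506 F [ 0.98 -0.22  0.96] grip 0.0
shift mm [-8.5  5.9 96.8] turn 0.0197
```

View pics/v1.png

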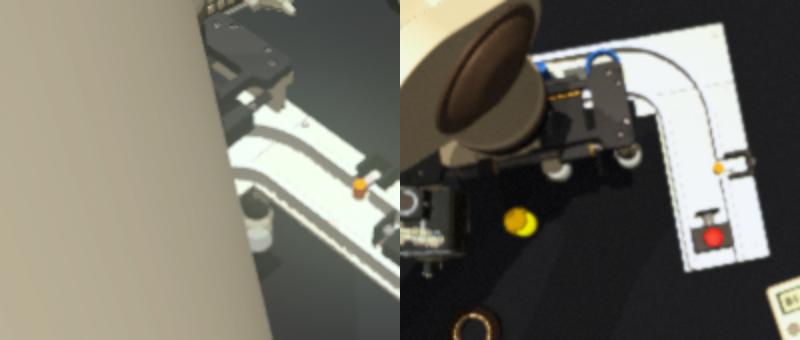

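The pictures show the gripper over the white vial (composite right half, about (557,168)). The black vial at (628,155) and the device at (435,220) are clear of it, but the TCP sits about 10 mm off, so I'll correct that before going down.

```bash
python3 -m handwheel '-8 6 20 0 0 0.02 0.55;-8 6 30 0 0 0.02 0.55;-8 6 30 0 0 0.02 0.55;-8 6 30 0 0 0.02 0.55' >/dev/null
python3 st.py .4235 -.2395 .022 -81
python3 - <<'E'
from h import *
T=pickle.load(open("top.pkl","rb"));print(plane(T,[[165,235],[165,265]],.1),plane(T,[[165,235]],.05))
E
```

```text
t 4.9 p [ 0.4225 -0.2395  0.0874] yaw(y) -81.05 tilt z [ 0.0008 -0.     -1.    ] j [  9.1  22.8  20.5 119.7 -12.4  39.5 -43.3] w 0.0506 F [0.25 0.71 1.35] grip 0.0
shift mm [ 1.   0.1 65.4] turn -0.0009
[[ 0.38980357 -0.1455572   0.1       ]
 [ 0.33185939 -0.1471887   0.1       ]] [[ 0.39607389 -0.13175339  0.05      ]]
```

```bash
python3 - <<'E'
from h import *
S=pickle.load(open("scene.pkl","rb"));T=pickle.load(open("top.pkl","rb"))
a=cv2.resize(S["img"][220:370,70:235],(400,364),interpolation=2);b=cv2.resize(T["img"][210:300,80:190],(400,327),interpolation=2)
b=cv2.copyMakeBorder(b,0,37,0,0,0)
cv2.imwrite("pics/dev.png",np.clip(np.hstack([a,b]).astype(float)*1.5,0,255).astype(np.uint8)[:,:,::-1])
E
```

```text
(no output)
```

View pics/dev.png

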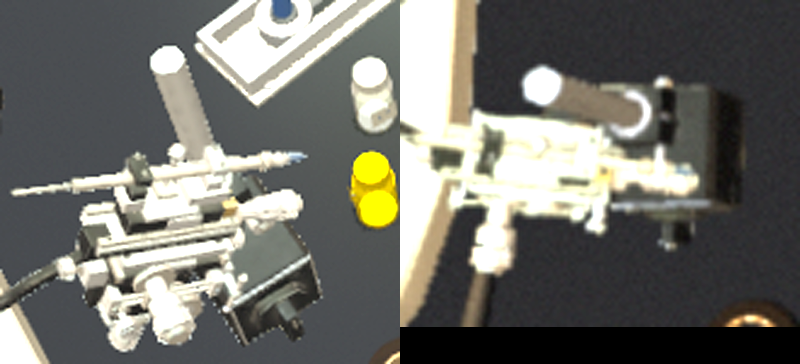

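```bash
python3 - <<'E'
from h import *
S=pickle.load(open("scene.pkl","rb"));T=pickle.load(open("top.pkl","rb"))
for a,b in(((195,326),(165.8,267.2)),((193.8,284.8),(158.4,256.8)),((139.3,244.8),(119,233.4)),((202,342.5),(173.5,267.2))): print(tri(S,a,T,b))
E
```

```text
(array([ 0.33080821, -0.13729949,  0.06363561]), np.float64(0.0030928224333952067))
(array([ 0.34269016, -0.15034491,  0.15062135]), np.float64(0.0029820182750294713))
(array([ 0.37601713, -0.10970639,  0.23588879]), np.float64(0.0014459509202586563))
(array([ 0.33180367, -0.13921426,  0.00387301]), np.float64(0.00019105449054314873))
```

The post (0.376,-0.11) and the block (y ≥ -0.138, 64 mm high) both clear the gripper body, so I'm going down.

```bash
python3 -m handwheel '1 0 15 0 0 0 0.55;1 0 30 0 0 0 0.55;1 0 45 0 0 0 0.55;1 0 60 0 0 0 0.55;1 0 64 0 0 0 0.55;1 0 64 0 0 0 0.55;1 0 64 0 0 0 0.55' |tail -3
python3 st.py .4235 -.2395 .022 -81
```

```text
ft_force: [0.6, -0.8, -0.4]
width: 0.0506
grip_force: 0.0
t 5.6 p [ 0.4236 -0.2397  0.0235] yaw(y) -81.06 tilt z [ 0.0011 -0.0004 -1.    ] j [ 11.9  29.7  17.4 120.7 -16.4  31.7 -39.9] w 0.0506 F [ 0.59 -0.8  -0.36] grip 0.0
shift mm [-0.  -0.2  1.5] turn -0.0011
```

Now close on the vial.

```bash
python3 -m handwheel '0 0 1 0 0 0 0.26;0 0 1 0 0 0 0.26;0 0 1 0 0 0 0.2;0 0 1 0 0 0 0.2;0 0 1 0 0 0 0.2;0 0 1 0 0 0 0.2' 12 |tail -3
python3 -m handwheel '0 0 -15 0 0 0 0.2;0 0 -35 0 0 0 0.2;0 0 -55 0 0 0 0.2;0 0 -70 0 0 0 0.2;0 0 -70 0 0 0 0.2;0 0 -70 0 0 0 0.2' |tail -3
python3 st.py .5287 -.2897 .1 -81
```

```text
ft_force: [0.5, 1.1, 2.5]
width: 0.0263
grip_force: 12.0
ft_force: [-0.2, 0.6, -0.6]
width: 0.0255
grip_force: 12.0
t 6.8 p [ 0.4229 -0.2393  0.0915] yaw(y) -81.06 tilt z [ 0.0003  0.0001 -1.    ] j [  8.7  22.4  20.9 119.5 -12.2  40.  -43.4] w 0.0255 F [-0.2   0.56 -0.63] grip 12.0
shift mm [96.7 66.2 -8.5] turn -0.001
```

```bash
python3 -m handwheel '24 17 0 0 0 0 0.2;48 33 0 0 0 0 0.2;72 50 0 0 0 0 0.2;96 66 0 0 0 0 0.2;96 66 0 0 0 0 0.2;96 66 0 0 0 0 0.2;96 66 0 0 0 0 0.2' |tail -3
python3 st.py .5287 -.2897 .07 -81
python3 - <<'E'
from workcell import robot, viewer
import cv2,pickle,numpy as np
ims=[]
for n in("scene","top"):
    c=viewer.camera(n); pickle.dump(c,open(f"{n}2.pkl","wb")); ims.append(c["img"])
a=cv2.resize(ims[0][120:290,130:330],None,fx=2,fy=2); b=cv2.resize(ims[1][120:290,150:350],None,fx=2,fy=2)
cv2.imwrite("pics/v2.png",np.hstack([a,b])[:,:,::-1])
E
```

```text
ft_force: [-0.2, -0.3, 0.3]
width: 0.0262
grip_force: 12.0
t 7.5 p [ 0.5261 -0.2891  0.0903] yaw(y) -81.09 tilt z [-0.0029  0.0014 -1.    ] j [ 11.2  32.3  19.9 103.3 -14.4  47.1 -43. ] w 0.0262 F [-0.21 -0.29  0.26] grip 12.0
shift mm [ 2.5  1.1 20.3] turn -0.0016
```

View pics/v2.png

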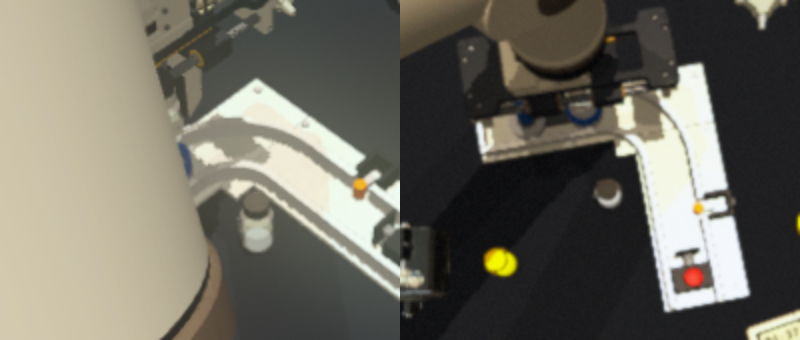

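The composite shows the cup at (585,112) and the post at (525,120) half hidden under the gripper. The white vial has left its spot and the black one stands untouched at (607,190). Next: correct the position, then lower while watching the force.

```bash
python3 -m handwheel '2.5 1 10 0 0 0 0.2;2.5 1 20 0 0 0 0.2;2.5 1 25 0 0 0 0.2;2.5 1 25 0 0 0 0.2;2.5 1 25 0 0 0 0.2' |tail -3
python3 st.py .5287 -.2897 .044 -81
```

```text
ft_force: [-0.2, -0.7, -0.1]
width: 0.026
grip_force: 12.0
t 8.1 p [ 0.5303 -0.2903  0.0664] yaw(y) -81.08 tilt z [-0.0007  0.0002 -1.    ] j [ 11.8  34.6  19.1 103.3 -15.3  44.7 -42.4] w 0.026 F [-0.22 -0.7  -0.07] grip 12.0
shift mm [-1.5 -0.9 22.4] turn -0.0013
```

```bash
python3 -m handwheel '-1.5 -1 4 0 0 0 0.2;-1.5 -1 7 0 0 0 0.2;-1.5 -1 10 0 0 0 0.2;-1.5 -1 10 0 0 0 0.2;-1.5 -1 10 0 0 0 0.2' |tail -3
python3 st.py .5287 -.2897 .044 -81
```

```text
ft_force: [-0.3, -0.5, -1.0]
width: 0.0264
grip_force: 12.0
t 8.6 p [ 0.5289 -0.2896  0.0566] yaw(y) -81.07 tilt z [-0.0001  0.0001 -1.    ] j [ 12.   35.3  18.8 103.8 -15.7  43.5 -42.1] w 0.0264 F [-0.31 -0.5  -1.  ] grip 12.0
shift mm [-0.2  0.1 12.6] turn -0.0012
```

```bash
python3 -m handwheel '0 0 3 0 0 0 0.2;0 0 6 0 0 0 0.2;0 0 9 0 0 0 0.2;0 0 11 0 0 0 0.2;0 0 11 0 0 0 0.2;0 0 11 0 0 0 0.2' |tail -3
python3 st.py .5287 -.2897 .044 -81
```

```text
ft_force: [0.2, 0.6, -1.3]
width: 0.0264
grip_force: 12.0
t 9.2 p [ 0.5289 -0.2897  0.0456] yaw(y) -81.08 tilt z [-0.0002  0.     -1.    ] j [ 12.3  36.2  18.4 103.9 -16.1  42.4 -41.8] w 0.0264 F [ 0.24  0.55 -1.29] grip 12.0
shift mm [-0.2  0.   1.6] turn -0.0014
```

```bash
python3 -m handwheel '0 0 1 0 0 0 0.2;0 0 1.5 0 0 0 0.2;0 0 1.5 0 0 0 0.2' |tail -3
python3 st.py .5287 -.2897 .044 -81
python3 -m handwheel '0 0 0 0 0 0 0.33;0 0 0 0 0 0 0.38;0 0 0 0 0 0 0.4;0 0 0 0 0 0 0.4;0 0 0 0 0 0 0.4' |tail -3
python3 -m handwheel '0 0 -12 0 0 0 0.4;0 0 -30 0 0 0 0.4;0 0 -55 0 0 0 0.4;0 0 -75 0 0 0 0.4;0 0 -75 0 0 0 0.4;0 0 -75 0 0 0 0.4' |tail -3
python3 st.py .521 -.228 .12 -81
```

```text
ft_force: [-0.4, -0.0, -0.6]
width: 0.0259
grip_force: 12.0
t 9.5 p [ 0.5289 -0.2896  0.0442] yaw(y) -81.07 tilt z [-0.0001  0.0001 -1.    ] j [ 12.3  36.3  18.4 103.9 -16.1  42.3 -41.7] w 0.0259 F [-0.37 -0.04 -0.59] grip 12.0
shift mm [-0.2  0.1  0.2] turn -0.0012
ft_force: [0.5, 0.4, 0.3]
width: 0.0368
grip_force: 0.0
ft_force: [-0.5, 0.8, 0.6]
width: 0.0368
grip_force: 0.0
t 10.6 p [ 0.5293 -0.2897  0.12  ] yaw(y) -81.07 tilt z [ 0.0015 -0.0004 -1.    ] j [ 10.5  30.2  20.7 102.2 -13.4  50.  -43.8] w 0.0368 F [-0.47  0.81  0.61] grip 0.0
shift mm [  1.3 -62.3  -0. ] turn -0.0011
```

```bash
python3 -m handwheel '0 0 -45 0 0 0 0.4;0 0 -90 0 0 0 0.4;50 0 -130 0 0 0 0.4;95 0 -130 0 0 0 0.4;140 0 -130 0 0 0 0.4;140 0 -130 0 0 0 0.4;140 0 -130 0 0 0 0.4' |tail -3
python3 st.py .521 -.228 .12 -81
python3 - <<'E'
from workcell import robot, viewer
import cv2,pickle,numpy as np
ims=[]
for n in("scene","top"):
    c=viewer.camera(n); pickle.dump(c,open(f"{n}3.pkl","wb")); ims.append(c["img"])
a=cv2.resize(ims[0][150:280,140:240],(400,520),interpolation=2); b=cv2.resize(ims[1][130:230,180:257],(400,520),interpolation=2)
cv2.imwrite("pics/v3.png",np.hstack([a,b])[:,:,::-1])
E
```

```text
ft_force: [0.1, -0.1, 0.0]
width: 0.0367
grip_force: 0.0
t 11.3 p [ 0.6673 -0.2663  0.246 ] yaw(y) -80.93 tilt z [-0.0044  0.0012 -1.    ] j [  6.2  34.4  21.2  77.3 -12.5  70.9 -52.7] w 0.0367 F [ 0.14 -0.06  0.02] grip 0.0
shift mm [-137.9  -60.7  126.6] turn 0.0012
```

View pics/v3.png

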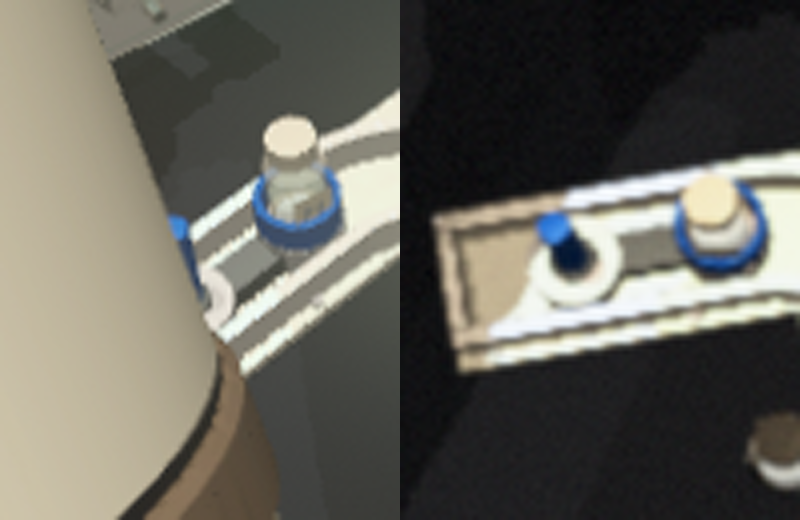

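The vial stands upright in the cup: cap at (290,136) in the scene half and (711,200) in the top half. The post top is at (555,226) in the top half. Next is the post.

```bash
python3 - <<'E'
from h import *
S=pickle.load(open("scene3.pkl","rb"));T=pickle.load(open("top3.pkl","rb"))
print(tri(S,(212.1,183.6),T,(236.5+3,168.1)))
E
python3 -m handwheel '-45 -20 0 0 0 0 0.33;-90 -40 0 0 0 0 0.33;-138 -61 0 0 0 0 0.33;-138 -61 30 0 0 0 0.33;-138 -61 70 0 0 0 0.33;-138 -61 110 0 0 0 0.33;-138 -61 130 0 0 0 0.33;-138 -61 130 0 0 0 0.33' |tail -3
python3 -m handwheel '0 0 0 0 0 0 0.33;0 0 0 0 0 0 0.33' >/dev/null
python3 st.py .520 -.227 .080 -81
```

```text
(array([ 0.52712703, -0.28931803,  0.08066094]), np.float64(0.0008047454069712698))
ft_force: [-1.2, 0.8, -0.2]
width: 0.0304
grip_force: 0.0
t 12.4 p [ 0.5221 -0.2301  0.1211] yaw(y) -81.13 tilt z [ 0.0028 -0.001  -1.    ] j [  4.8  27.   20.7 107.  -12.5  48.  -49.3] w 0.0303 F [ 0.18 -0.3   0.24] grip 0.0
shift mm [-1.7 -3.4 41.1] turn -0.0022
```

```bash
python3 -m handwheel '-1.5 -3.5 15 0 0 0 0.33;-1.5 -3.5 30 0 0 0 0.33;-1.5 -3.5 40 0 0 0 0.33;-1.5 -3.5 40 0 0 0 0.33;-1.5 -3.5 40 0 0 0 0.33' |tail -3
python3 st.py .520 -.227 .028 -81
```

```text
ft_force: [0.3, 0.7, -0.7]
width: 0.0302
grip_force: 0.0
t 12.9 p [ 0.5194 -0.2261  0.0792] yaw(y) -81.08 tilt z [-0.0004 -0.0001 -1.    ] j [  5.6  30.3  19.4 108.6 -14.1  43.4 -48.2] w 0.0302 F [ 0.31  0.68 -0.65] grip 0.0
shift mm [ 0.5  1.  51.2] turn -0.0014
```

```bash
python3 -m handwheel '0.5 1 12 0 0 0 0.33;0.5 1 20 0 0 0 0.33;0.5 1 30 0 0 0 0.33;0.5 1 40 0 0 0 0.33;0.5 1 50 0 0 0 0.33;0.5 1 50 0 0 0 0.33;0.5 1 50 0 0 0 0.33' |tail -3
python3 st.py .520 -.227 .028 -81
python3 -m handwheel '0 0 0 0 0 0 0.2;0 0 0 0 0 0 0.12;0 0 0 0 0 0 0.1;0 0 0 0 0 0 0.1;0 0 0 0 0 0 0.1' 15|tail -3
python3 st.py .520 -.227 .028 -81
```

```text
ft_force: [0.6, -0.4, -0.5]
width: 0.0304
grip_force: 0.0
t 13.6 p [ 0.5197 -0.2267  0.0287] yaw(y) -81.08 tilt z [-0.0009  0.0002 -1.    ] j [  7.2  35.   17.5 109.4 -16.2  38.1 -46.5] w 0.0304 F [ 0.57 -0.39 -0.46] grip 0.0
shift mm [0.2 0.3 0.7] turn -0.0014
ft_force: [-0.2, 0.2, 3.5]
width: 0.014
grip_force: 15.0
t 14.1 p [ 0.5204 -0.2268  0.0297] yaw(y) -81.06 tilt z [ 0.0007 -0.0001 -1.    ] j [  7.2  34.9  17.5 109.3 -16.2  38.1 -46.5] w 0.014 F [-0.21  0.25  3.53] grip 15.0
shift mm [-0.4  0.2  1.7] turn -0.0011
```

```bash
cat > path.py <<'E'
# path.py S STEP [N] : rows (tool mm, rad) to take the post on along the centreline; O,yaw estimates of the track
import sys,numpy as np
from scipy.optimize import brentq
from workcell import robot
O=np.array([.4629,-.3133]);Y=np.radians(-81.0);ex=np.array([np.cos(Y),np.sin(Y)]);ey=np.array([-ex[1],ex[0]]); ey=np.array([-np.sin(Y),np.cos(Y)])
q=.070*np.pi/2
def cl(s): # s=0 at bend start
    if s<0: return np.array([s,.07])
    if s<q: a=s/.07; return .07*np.array([np.sin(a),np.cos(a)])
    return np.array([.07,-(s-q)])
def head(s):
    f=brentq(lambda u:np.linalg.norm(cl(s+u)-cl(s))-.064,.05,.09); d=cl(s+f)-cl(s); return np.arctan2(d[1],d[0])
st=robot.state();R=np.array(st["tool_rot"]);p=np.array(st["ee_pos"])
t=np.array([(p[:2]-O)@ex,(p[:2]-O)@ey]);ss=np.linspace(-.12,.4,5201);s0=ss[np.argmin([np.linalg.norm(cl(u)-t) for u in ss])]
yaw=np.arctan2(R[1,1],R[0,1]); d=(cl(s0+1e-3)-cl(s0))*1e3; n=np.array([-d[1],d[0]])
F=np.array(st["ft_force"]);Ft=np.array([F[:2]@ex,F[:2]@ey])
print("t %.1f track mm"%st["time"],(t*1e3).round(1),"s %.1f lat-left %.1f z %.1f yawdeg %.1f want %.1f"%(s0*1e3,(t-cl(s0))@n*1e3,p[2]*1e3,np.degrees(yaw),np.degrees(head(s0)+Y)),"F along %.1f left %.1f up %.1f"%(Ft@d,Ft@n,F[2]),"w %.4f g %.1f j7 %.0f"%(st["width"],st["grip_force"],st["joints"][6]))
if len(sys.argv)>1:
    step=float(sys.argv[1])/1e3
    for k in range(1,9):
        c=cl(s0+k*step); P=np.r_[O+c[0]*ex+c[1]*ey,float(sys.argv[2])/1e3 if len(sys.argv)>2 else .0292]
        sh=R.T@(P-p)*1e3; tu=yaw-(head(s0+k*step)+Y); print("%.1f %.1f %.1f 0 0 %.3f 0.1;"%(*sh,(tu+np.pi)%(2*np.pi)-np.pi),end="")
    print()
E
python3 path.py 4
```

```text
t 14.1 track mm [-76.5  70.3] s -76.5 lat-left 0.3 z 29.7 yawdeg -81.1 want -81.0 F along -0.3 left -0.2 up 3.5 w 0.0140 g 15.0 j7 -46
-0.3 4.0 0.5 0 0 -0.001 0.1;-0.3 8.0 0.5 0 0 -0.001 0.1;-0.3 12.0 0.5 0 0 -0.001 0.1;-0.3 16.0 0.5 0 0 0.000 0.1;-0.3 20.0 0.5 0 0 0.005 0.1;-0.3 24.0 0.5 0 0 0.014 0.1;-0.3 28.0 0.5 0 0 0.026 0.1;-0.3 32.0 0.5 0 0 0.042 0.1;
```

```bash
python3 -m handwheel '0 3 0 0 0 0 0.1;0 6 0 0 0 0 0.1;0 9 0 0 0 0 0.1;0 12 0 0 0 0 0.1;0 15 0 0 0 0 0.1;0 18 0 0 0 0 0.1;0 21 0 0 0 0 0.1;0 24 0 0 0 0 0.1' 15 >/dev/null; python3 path.py 4
```

```text
t 14.9 track mm [-52.4  70.5] s -52.4 lat-left 0.5 z 29.6 yawdeg -81.1 want -81.9 F along -2.6 left 0.7 up 5.7 w 0.0135 g 15.0 j7 -45
-0.5 4.0 0.4 0 0 0.026 0.1;-0.5 8.0 0.4 0 0 0.042 0.1;-0.5 12.0 0.4 0 0 0.062 0.1;-0.5 16.0 0.4 0 0 0.086 0.1;-0.5 20.0 0.4 0 0 0.114 0.1;-0.5 24.0 0.4 0 0 0.145 0.1;-0.5 28.0 0.4 0 0 0.181 0.1;-0.5 32.0 0.4 0 0 0.220 0.1;
```

```bash
python3 -m handwheel '0 4 -0.4 0 0 0.02 0.1;0 8 -0.6 0 0 0.04 0.1;0 12 -0.6 0 0 0.06 0.1;0 16 -0.6 0 0 0.085 0.1;-0.5 20 -0.6 0 0 0.115 0.1;-0.5 24 -0.6 0 0 0.145 0.1;-0.5 28 -0.6 0 0 0.18 0.1;-0.5 30 -0.6 0 0 0.2 0.1' 15 >/dev/null; python3 path.py 4 29.5
```

```text
t 15.7 track mm [-21.9  69.2] s -21.9 lat-left -0.8 z 29.7 yawdeg -92.7 want -92.8 F along -2.2 left 0.6 up 0.3 w 0.0132 g 15.0 j7 -52
1.6 3.8 0.2 0 0 0.043 0.1;2.4 7.7 0.2 0 0 0.089 0.1;3.2 11.6 0.2 0 0 0.137 0.1;4.0 15.5 0.2 0 0 0.189 0.1;4.8 19.4 0.2 0 0 0.244 0.1;5.6 23.4 0.2 0 0 0.301 0.1;6.2 27.3 0.2 0 0 0.358 0.1;6.6 31.3 0.2 0 0 0.415 0.1;
```

```bash
python3 -m handwheel '1.2 3.8 0 0 0 0.045 0.1;2.2 7.7 0 0 0 0.09 0.1;3 11.6 0 0 0 0.137 0.1;4 15.5 0 0 0 0.19 0.1;4.8 19.4 0 0 0 0.244 0.1;5.6 23.4 0 0 0 0.3 0.1;6.2 27.3 0 0 0 0.358 0.1;6.6 31.3 0 0 0 0.415 0.1' 15 >/dev/null; python3 path.py 4 29.5
```

```text
t 16.5 track mm [ 9.6 69.7] s 9.5 lat-left 0.4 z 29.7 yawdeg -116.5 want -116.0 F along -1.5 left -0.4 up 1.2 w 0.0136 g 15.0 j7 -69
1.4 3.7 0.2 0 0 0.048 0.1;3.0 7.4 0.2 0 0 0.106 0.1;4.3 11.2 0.2 0 0 0.163 0.1;5.4 15.0 0.2 0 0 0.220 0.1;6.3 18.9 0.2 0 0 0.277 0.1;7.0 22.9 0.2 0 0 0.334 0.1;7.4 26.8 0.2 0 0 0.391 0.1;7.7 30.8 0.2 0 0 0.448 0.1;
```

```bash
python3 -m handwheel '1.4 3.7 0 0 0 0.05 0.1;3 7.4 0 0 0 0.106 0.1;4.3 11.2 0 0 0 0.163 0.1;5.4 15 0 0 0 0.22 0.1;6.3 18.9 0 0 0 0.277 0.1;7 22.9 0 0 0 0.334 0.1;7.4 26.8 0 0 0 0.391 0.1;7.7 30.8 0 0 0 0.448 0.1' 15 >/dev/null; python3 path.py 4 29.5
```

```text
t 17.3 track mm [38.5 58.7] s 40.6 lat-left 0.2 z 29.7 yawdeg -142.1 want -141.4 F along -2.5 left -0.5 up 0.7 w 0.0136 g 15.0 j7 -87
1.6 3.7 0.2 0 0 0.045 0.1;3.2 7.3 0.2 0 0 0.099 0.1;4.5 11.1 0.2 0 0 0.150 0.1;5.7 14.9 0.2 0 0 0.197 0.1;6.6 18.8 0.2 0 0 0.240 0.1;7.3 22.8 0.2 0 0 0.280 0.1;7.7 26.8 0.2 0 0 0.318 0.1;8.0 30.7 0.2 0 0 0.351 0.1;
```

```bash
python3 -m handwheel '1.6 3.7 0 0 0 0.045 0.1;3.2 7.3 0 0 0 0.099 0.1;4.5 11.1 0 0 0 0.15 0.1;5.7 14.9 0 0 0 0.197 0.1;6.6 18.8 0 0 0 0.24 0.1;7.3 22.8 0 0 0 0.28 0.1;7.7 26.8 0 0 0 0.318 0.1;8 30.7 0 0 0 0.351 0.1' 15 >/dev/null; python3 path.py 3 29.5
```

```text
t 18.1 track mm [61.  34.9] s 73.6 lat-left 0.2 z 29.7 yawdeg -162.2 want -162.7 F along -3.4 left -2.1 up 0.8 w 0.0134 g 15.0 j7 -101
0.8 2.9 0.2 0 0 0.031 0.1;1.7 5.8 0.2 0 0 0.051 0.1;2.5 8.7 0.2 0 0 0.070 0.1;3.1 11.6 0.2 0 0 0.087 0.1;3.6 14.6 0.2 0 0 0.102 0.1;4.0 17.5 0.2 0 0 0.115 0.1;4.3 20.5 0.2 0 0 0.127 0.1;4.4 23.5 0.2 0 0 0.136 0.1;
```

```bash
python3 -m handwheel '0.8 2.9 0 0 0 0.03 0.1;1.7 5.8 0 0 0 0.051 0.1;2.5 8.7 0 0 0 0.07 0.1;3.1 11.6 0 0 0 0.087 0.1;3.6 14.6 0 0 0 0.102 0.1;4 17.5 0 0 0 0.115 0.1' 25 >/dev/null; python3 path.py 2 29.5
```

```text
t 18.7 track mm [66.8 19.6] s 90.0 lat-left -0.4 z 29.8 yawdeg -168.7 want -168.5 F along -5.6 left 0.1 up -0.7 w 0.0132 g 25.0 j7 -105
0.9 1.8 0.3 0 0 0.004 0.1;1.3 3.8 0.3 0 0 0.012 0.1;1.6 5.8 0.3 0 0 0.019 0.1;1.9 7.7 0.3 0 0 0.024 0.1;2.1 9.7 0.3 0 0 0.029 0.1;2.3 11.7 0.3 0 0 0.033 0.1;2.4 13.7 0.3 0 0 0.036 0.1;2.5 15.7 0.3 0 0 0.039 0.1;
```

```bash
python3 -m handwheel '0.7 1.8 0 0 0 0.004 0.1;1.2 3.8 0 0 0 0.012 0.1;1.6 5.8 0 0 0 0.019 0.1;1.9 7.7 0 0 0 0.024 0.1;2.1 9.7 0 0 0 0.029 0.1' 25 >/dev/null; python3 path.py 2 29.5
```

```text
t 19.2 track mm [69.8  8.7] s 101.2 lat-left 0.4 z 29.8 yawdeg -170.3 want -170.5 F along -3.2 left -2.3 up 0.2 w 0.0132 g 25.0 j7 -105
-0.2 2.0 0.3 0 0 0.006 0.1;-0.0 4.0 0.3 0 0 0.009 0.1;0.1 6.0 0.3 0 0 0.011 0.1;0.1 8.0 0.3 0 0 0.011 0.1;0.1 10.0 0.3 0 0 0.011 0.1;0.1 12.0 0.3 0 0 0.011 0.1;0.0 14.0 0.3 0 0 0.011 0.1;0.0 16.0 0.3 0 0 0.011 0.1;
```

```bash
python3 -m handwheel '0 2 0 0 0 0.005 0.1;0 4 0 0 0 0.008 0.1;0 6 0 0 0 0.01 0.1;0 8 0 0 0 0.01 0.1' 25 >/dev/null; python3 path.py
python3 -m handwheel '0 2 0 0 0 0 0.1;0 4 0 0 0 0 0.1;0 6 0 0 0 0 0.1;0 8 0 0 0 0 0.1' 25 >/dev/null; python3 path.py
python3 - <<'E'
from h import *
T=pickle.load(open("top.pkl","rb"));P=plane(T,[[293.35,244.6],[295.8,252.3]],.022)[:,:2]-[.4629,-.3133];Y=np.radians(-81)
print(P@np.array([[np.cos(Y),-np.sin(Y)],[np.sin(Y),np.cos(Y)]]))
E
```

```text
t 19.6 track mm [70.2  0.3] s 109.7 lat-left 0.2 z 29.8 yawdeg -170.9 want -171.0 F along -2.1 left -3.9 up 0.9 w 0.0131 g 25.0 j7 -105
t 20.0 track mm [70.2 -7.6] s 117.5 lat-left 0.2 z 29.7 yawdeg -170.9 want -171.0 F along -1.9 left -2.1 up -1.4 w 0.0134 g 25.0 j7 -104
[[ 0.06965725 -0.10135189]
 [ 0.07179831 -0.11840228]]
```

```bash
python3 -m handwheel '0 1 0 0 0 0 0.1;0 2 0 0 0 0 0.1;0 3 0 0 0 0 0.1;0 4 0 0 0 0 0.1;0 5 0 0 0 0 0.1;0 6 0 0 0 0 0.1' 25 >/dev/null; python3 path.py
python3 -m handwheel '0 0.5 0 0 0 0 0.1;0 1 0 0 0 0 0.1' >/dev/null; python3 path.py
```

```text
t 20.6 track mm [ 70.2 -13.3] s 123.3 lat-left 0.2 z 29.7 yawdeg -170.9 want -171.0 F along -1.8 left -2.8 up -0.1 w 0.0131 g 25.0 j7 -104
t 20.8 track mm [ 70.2 -14.3] s 124.3 lat-left 0.2 z 29.7 yawdeg -170.9 want -171.0 F along -0.4 left -1.9 up -1.6 w 0.0137 g 25.0 j7 -104
```

```bash
python3 -m handwheel '0 0.5 0 0 0 0 0.1;0 1 0 0 0 0 0.1' >/dev/null; python3 path.py;python3 -m handwheel '0 0.5 0 0 0 0 0.1' >/dev/null; python3 path.py
```

```text
t 21.0 track mm [ 70.3 -15.2] s 125.2 lat-left 0.3 z 29.8 yawdeg -170.9 want -171.0 F along -0.9 left -1.7 up -0.9 w 0.0133 g 25.0 j7 -104
t 21.1 track mm [ 70.2 -15.8] s 125.7 lat-left 0.2 z 29.7 yawdeg -170.9 want -171.0 F along -0.7 left -2.0 up -1.6 w 0.0134 g 25.0 j7 -103
```

```bash
for i in 1; do python3 -m handwheel '0 0.4 0 0 0 0 0.1;0 0.8 0 0 0 0 0.1' >/dev/null; python3 path.py;python3 -m handwheel '0 0.4 0 0 0 0 0.1' >/dev/null; python3 path.py;  python3 -m handwheel '0 0.4 0 0 0 0 0.1' >/dev/null; python3 path.py; done
```

```text
t 21.3 track mm [ 70.2 -16.6] s 126.5 lat-left 0.2 z 29.8 yawdeg -170.9 want -171.0 F along -0.1 left -1.4 up -2.5 w 0.0138 g 25.0 j7 -103
t 21.4 track mm [ 70.3 -16.9] s 126.9 lat-left 0.3 z 29.8 yawdeg -170.9 want -171.0 F along -1.1 left -2.0 up -1.5 w 0.0136 g 25.0 j7 -103
t 21.5 track mm [ 70.2 -17. ] s 126.9 lat-left 0.2 z 29.8 yawdeg -170.9 want -171.0 F along -1.6 left -1.6 up -2.3 w 0.0136 g 25.0 j7 -103
```

```bash
python3 -m handwheel '0 0.3 0 0 0 0 0.1' >/dev/null; python3 path.py;python3 -m handwheel '0 0.3 0 0 0 0 0.1' >/dev/null; python3 path.py;  python3 -m handwheel '0 0.3 0 0 0 0 0.1' >/dev/null; python3 path.py
```

```text
t 21.6 track mm [ 70.2 -17. ] s 127.0 lat-left 0.2 z 29.8 yawdeg -170.9 want -171.0 F along -2.7 left -0.7 up -3.3 w 0.0136 g 25.0 j7 -103
t 21.7 track mm [ 70.3 -17. ] s 127.0 lat-left 0.3 z 29.9 yawdeg -170.9 want -171.0 F along -4.0 left -1.4 up -1.6 w 0.0134 g 25.0 j7 -103
t 21.8 track mm [ 70.2 -17.1] s 127.0 lat-left 0.2 z 30.0 yawdeg -170.9 want -171.0 F along -4.5 left -1.2 up -2.7 w 0.0136 g 25.0 j7 -103
```

```bash
python3 -m handwheel '0 0.5 0 0 0 0 0.1;0 1 0 0 0 0 0.1' >/dev/null; python3 path.py;python3 -m handwheel '0 0.4 0 0 0 0 0.1;0 0.8 0 0 0 0 0.1' >/dev/null; python3 path.py
```

```text
t 22.0 track mm [ 70.3 -17.2] s 127.1 lat-left 0.3 z 30.2 yawdeg -170.9 want -171.0 F along -6.6 left -0.1 up -3.5 w 0.0135 g 25.0 j7 -103
t 22.2 track mm [ 70.3 -17.3] s 127.2 lat-left 0.3 z 30.3 yawdeg -170.8 want -171.0 F along -7.4 left -0.6 up -2.6 w 0.0136 g 25.0 j7 -103
```

```bash
python3 -m handwheel '0 0.5 0.3 0 0 0 0.1;0 1 0.5 0 0 0 0.1' >/dev/null; python3 path.py;python3 -m handwheel '0 0.5 0.3 0 0 0 0.1;0 1 0.5 0 0 0 0.1' >/dev/null; python3 path.py
```

```text
t 22.4 track mm [ 70.3 -17.3] s 127.2 lat-left 0.3 z 30.2 yawdeg -170.8 want -171.0 F along -9.5 left -1.1 up 0.2 w 0.0136 g 25.0 j7 -103
t 22.6 track mm [ 70.3 -17.2] s 127.2 lat-left 0.3 z 30.1 yawdeg -170.8 want -171.0 F along -9.4 left -2.8 up 2.8 w 0.0135 g 25.0 j7 -103
```

```bash
python3 -m handwheel '0 0.5 0 0 0 0 0.1;0 1.2 0 0 0 0 0.1' >/dev/null; python3 path.py;python3 -m handwheel '0 0.5 0 0 0 0 0.1;0 0.5 0 0 0 0 0.1;0 0.5 0 0 0 0 0.1' >/dev/null; python3 path.py
```

```text
t 22.8 track mm [ 70.3 -17.4] s 127.3 lat-left 0.3 z 30.4 yawdeg -170.7 want -171.0 F along -13.1 left -2.5 up 0.4 w 0.0134 g 25.0 j7 -103
t 23.1 track mm [ 70.3 -17.3] s 127.3 lat-left 0.3 z 30.5 yawdeg -170.7 want -171.0 F along -12.0 left -2.6 up 1.1 w 0.0133 g 25.0 j7 -103
```

```bash
python3 -m handwheel '0 0.5 0 0 0 0 0.1;0 0.5 0 0 0 0 0.1;0 0.5 0 0 0 0 0.1' >/dev/null; python3 path.py;python3 -m handwheel '0 -1 0 0 0 0 0.1;0 -2 0 0 0 0 0.1;0 -3 0 0 0 0 0.1;0 -4 0 0 0 0 0.1;0 -4 0 0 0 0 0.1' >/dev/null; python3 path.py
```

```text
t 23.4 track mm [ 70.3 -17.4] s 127.3 lat-left 0.3 z 30.5 yawdeg -170.7 want -171.0 F along -13.0 left -1.7 up 1.9 w 0.0139 g 25.0 j7 -103
t 23.9 track mm [ 70.3 -17.1] s 127.0 lat-left 0.3 z 29.9 yawdeg -170.8 want -171.0 F along -8.2 left -2.6 up 0.9 w 0.0137 g 25.0 j7 -103
```

```bash
python3 -m handwheel '0 -1 0 0 0 0 0.1;0 -2 0 0 0 0 0.1;0 -3 0 0 0 0 0.1;0 -3 0 0 0 0 0.1' >/dev/null; python3 path.py
python3 -m handwheel '0 0 0 0 0 0 0.1;0 0 0 0 0 0 0.1' 5 >/dev/null; python3 path.py
```

```text
t 24.3 track mm [ 70.3 -17. ] s 126.9 lat-left 0.3 z 29.7 yawdeg -170.9 want -171.0 F along -2.0 left -3.8 up 7.5 w 0.0134 g 25.0 j7 -103
t 24.5 track mm [ 70.6 -16.9] s 126.9 lat-left 0.6 z 29.3 yawdeg -170.9 want -171.0 F along -4.0 left -3.2 up 3.7 w 0.0137 g 5.0 j7 -103
```

Load relieved. Now open, rise straight up past the post, and look.

```bash
python3 -m handwheel '0 0 0 0 0 0 0.33;0 0 0 0 0 0 0.33;0 0 0 0 0 0 0.33;0 0 0 0 0 0 0.33' >/dev/null; python3 path.py
python3 -m handwheel '0 0 -10 0 0 0 0.33;0 0 -25 0 0 0 0.33;0 0 -45 0 0 0 0.33;0 0 -75 0 0 0 0.33;0 0 -115 0 0 0 0.33;0 0 -160 0 0 0 0.33;0 0 -200 0 0 0 0.33;0 0 -200 0 0 0 0.33' >/dev/null
python3 path.py; python3 st.py .46 -.2 .23 -170
```

```text
t 24.9 track mm [ 70.5 -18. ] s 127.9 lat-left 0.5 z 28.5 yawdeg -171.0 want -171.0 F along 0.1 left 0.2 up 0.7 w 0.0298 g 0.0 j7 -103
t 25.7 track mm [ 73.9 -15.5] s 125.5 lat-left 3.9 z 236.3 yawdeg -171.0 want -171.0 F along 0.1 left 1.1 up -0.3 w 0.0299 g 0.0 j7 -113
t 25.7 p [ 0.4591 -0.3888  0.2363] yaw(y) -170.96 tilt z [ 0.0096 -0.0065 -0.9999] j [   0.3   28.1   50.9   98.1  -24.    64.7 -112.8] w 0.0299 F [ 0.09 -1.14 -0.31] grip 0.0
shift mm [-186.3  -30.5    5.1] turn -0.0168
```

```bash
python3 -m handwheel '0 -40 -20 0 0 0 0.33;0 -80 -20 0 0 0 0.33;0 -120 -20 0 0 0 0.33;0 -170 -20 0 0 0 0.33;0 -170 -20 0 0 0 0.33;0 -170 -20 0 0 0 0.33' >/dev/null; python3 - <<'E'
from h import *
from workcell import viewer
ims=[]
for n in("scene","top"):
    c=viewer.camera(n); pickle.dump(c,open(f"{n}4.pkl","wb")); ims.append(c["img"])
a=cv2.resize(ims[0][140:270,240:370],(400,400),interpolation=2); b=cv2.resize(ims[1][160:285,230:355],(400,400),interpolation=2)
cv2.imwrite("pics/v4.png",np.hstack([a,b])[:,:,::-1])
E
```

```text
(no output)
```

View pics/v4.png

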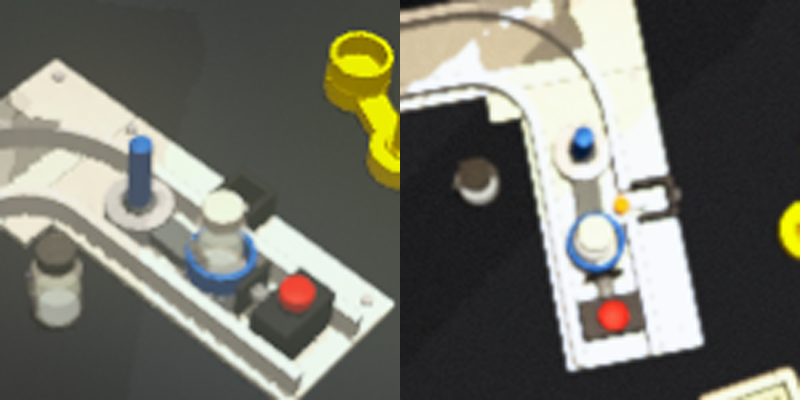

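The carrier is at the buffer plate, with the cup at (596,243) in the top half and the plate at (602,275). It's past the roller at (621,205), the vial is upright in the cup, and the black vial hasn't moved. I'm handing in.

```bash
python3 -c "
from workcell import robot; print(robot.sign_off())"
```

```text
the job is handed in; nothing more can be done
None
```

The job is handed in: the white-capped vial stands upright in the cup, and the carrier was pressed on the buffer plate with about 12–13 N at the wrist and left at the stop past the roller, though sign-off returned no verdict.

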